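# Roll the pipe offcut up the sloped gutter

## Robot

A 6-joint arm with a two-finger parallel gripper is mounted at the origin on the work surface. World frame = base frame: x ahead of the robot, y to its left, z up, the work surface at z = 0. Lengths are in m, angles in rad, forces in N, time in s.
With the tool pointing down it reaches from about 0.35 to 0.975 m from the base axis. Payload 17.4 kg.
Tool frame: the origin (TCP) lies midway between the tips of the shut fingers; the grasp point (between the pads) lies 19 mm behind it (ctrl.pinch_z is the distance from the TCP to the grasp point, in m); z points along the fingers, y is the direction in which the jaws open and shut (so a half turn about z gives the same grasp; the last joint's range is limited). The gripper opens to 85 mm and grips with 20 to 120 N. Pads are 22 mm wide; open, the fingers measure 114 mm over their backs; the gripper's body (76 mm by 85 mm) begins 54 mm behind the grasp point. The pads swing forward as they close: fully open they stand 13 mm farther back than shut.
Start: joints at [1.125, 0.116, 1.442, -0, 1.584, -0.038], TCP at [0.268, 0.62, 0.231] pointing down, gripper open.
Joint ranges: [-2.83, 2.83], [-0.83, 2.19], [0.07, 2.5], [-1.14, 4.28], [0.01, 3], [-2.97, 2.97]. Speed limits (rad/s): [1.89, 1.89, 2.22, 3.14, 3.14, 3.14].

## Interface

Orientations are given as [roll, pitch, yaw] about the fixed x, y, z axes, in that order (R = Rz(yaw) Ry(pitch) Rx(roll)).
In Python, from cell import read_state, camera, calibration, job, nets, ctrl gives the robot as it stands.
- The arm moves only by the shell command python3 -m handwheel 'ROWS'. ROWS is JSON, a list of rows, each an object of numbers: "gripper": the closure, from -1 (fully open) to 1 (shut), so that 0 is half open; "dx", "dy", "dz": the shift along the tool's x, y, z each as a share of 40 mm, from -1 to 1; "rx", "ry", "rz": the turn, a rotation vector about the tool's x, y, z each as a share of 5 degrees, from -1 to 1. In form: [{"gripper": .., "dx": .., "dy": .., "dz": .., "rx": .., "ry": .., "rz": ..}, ...]. A call has 1 to 5 rows; each row shifts and turns the commanded pose from where the row before left it, along the tool's axes as they then stand; what a row does not reach is not made up. A row lasts 1/12 s, in which the tool goes at most 41.7 mm and 7.16 degrees, less where a joint would pass 70% of its speed; a pose out of reach is approached as far as the arm can. A call with a number of a shift or a turn outside -1 to 1 is refused whole. A call with a gripper value outside its range is refused whole. The fingers move at their own pace and stop on an object; the grip force is fixed at half the most. Time passes only in rows, so rows that do not move let the fingers close. It gives the time, the measured TCP pose, the force and the opening at its end, in the units of the state.
- read_state(): the state, without advancing time (a new reading comes with each control period).
- camera(name): name is "side" or "top" or "wrist"; returns the picture (420x560x3 uint8, red, green, blue); there is no depth.
- calibration(name): a dict with "intrinsics" (3x3 intrinsics, pixels), "k1" (the pictures are not rectified: a ray, as slopes to the right and down, at radius r is drawn at 1 + k1 r^2 times it, then the intrinsics apply), "rvec" (rotation vector, rad) and "tvec" (3), from world to camera coordinates, as OpenCV has them. Camera axes: x right, y down, z forward; pixel columns grow to the right and rows downward; lengths in m; the calibration is good to about 2 mm. A picture is of the moment at which its call begins: read the wrist's pose just before it. calibration takes no time and is no camera call; for the wrist camera it gives the pose at the moment of the call.
- job.close_job(): hands the job in, once; it reports no verdict.
Trained networks look in the newest picture that a camera, given by its name, has taken for a name from the list of things; names that differ only in an ending like _2 or _b are one class to them, and where a whole thing is asked for, a point or a joint stands for the part that bears it (a point fixed in the world has none). Each returns a list of dicts, best first, with "conf" (0 to 1); they miss things now and then, are a little off and sometimes report something else, mostly with a low value. They report only what shows in the picture. A call takes as long as a camera call. They do not tell look-alikes from the thing itself.
- nets.regions_of(camera, name): "mask" (420x560 bool, what is visible of it) and "xy" ([column, row] in pixels, amid what is visible of it).
The state is a dict: "t": time; "qpos": joint angles; "qvel": joint speeds; "tau": joint torques, N m; "position": TCP position; "eef_rot": TCP orientation; "force": force on the tool from outside, world axes, zero at the start; "wrist_torque": the same for the moment, N m; "grip_width": finger opening in m.
Only numpy, scipy, OpenCV 4.12 (cv2) and the standard library are available. Lean on these libraries where they do the work, as an engineer would, in place of code of your own. Each camera call takes 0.05 s, during which the arm holds its last target.

## Task

On the bench a wooden gutter with two side-by-side sloped lanes holds two round offcuts, a hollow steel pipe piece and a solid wooden dowel, both lying at the bottom of their lanes. With the fingertips, nudge the pipe piece up its own lane, over the low ridge and on to the stop at the top, so that it stays there and cannot roll back when you let go. Do not pick the pipe up, and leave the dowel and the other things on the bench where they are.

Things in the scene. Friction and masses are not known exactly. Their poses are not given: they have to be found in the camera images.
- gutter: Fixed smooth plywood gutter, 226 mm long, 172 wide. Origin on the bench under its middle; x horizontal, uphill along the lanes, y across, z up. Two lanes centred at y = +41.5 and -41.5 mm, each 77 mm wide between walls 6 mm thick, 18 mm above the lane floor. Flat floor rising 7 degrees to +x: at x (mm) it is 40 + 0.123*(x+100) mm above the bench. Positions along x below are in this frame.
- lip (a point): Low end of the gutter, midway between the lanes: point on the floor at the uphill face of the low lip, x = -100 mm. The lip is 6 mm high, 6 mm thick. Beyond it (-x) is open bench, so a fingertip can come in over the lip behind a part lying there.
- crest (a point): Crest of the aluminium ridge, midway between the lanes, x = +53 mm. The ridge is a ramp across both lanes that starts at x = +14 mm, rises to 6 mm above the floor at the crest, then drops steeply to the floor. A 50 mm round part pushed over it falls into the pocket before the stop and stays, axis at x = 67 to 70 mm, 86 mm above the bench.
- stop (a point): Foot of the top stop's downhill face, midway between the lanes, x = +98 mm. An aluminium plate across both lanes, 8 mm thick, 35 mm above the floor, square to the floor (its face is at x = 95 mm at the height of the pipe's axis).
- pipe: Hollow steel pipe offcut, 50 mm outside diameter, 66 long, wall 4, 0.2 to 0.4 kg, lying across one lane (which one varies), axis along the gutter's y. Origin at its centre, y along its axis; it turns as it rolls. At the start it lies against the lip, axis at x = -87 mm, 67 mm above the bench, overhanging the lip. Rolls freely; rolls back if let go before the crest.
- dowel: Solid wooden dowel offcut, 50 mm diameter, 66 mm long, about 0.1 kg, lying against the low lip in the other lane. Origin at its centre, y along its axis. To be left alone.
- jar: Closed jar, 60 mm diameter, 90 mm high, standing on the bench; origin at the centre of its underside. Bystander.
- block: Wood block 90 x 45 x 45 mm on the bench; origin at the centre of its underside, long side along its x. Bystander.
- driver: Screwdriver with a black handle lying on the bench, along its x axis with the handle to -x. Bystander.
Mind the look-alikes: they are no part of the job. What is shaped like the pipe but pink is not meant.

How it is judged:
On the way:
1. the pipe is on its way up: between the lip and the ridge, resting on the gutter (x of pipe in the frame of gutter between -0.065 and 0.03 m and contact force between pipe and gutter above 0.2 N), for 0.05 s.
At the end, for the whole second after the job is handed in: The pipe rests in the pocket between ridge and top stop (axis at gutter x 61 to 77 mm, 80 to 91 mm above the bench, square across the lane within 0.15 rad); the dowel is within 12 mm, and the jar, block and screwdriver within 25 mm, of their starts (x of pipe in the frame of gutter between 0.061 and 0.077 m and z of pipe in the frame of gutter between 0.08 and 0.091 m and angle between the y axis of pipe and the y axis of gutter, either way round below 0.15 rad and linear speed of pipe below 0.02 m/s and distance of dowel from where it was at the start of the episode below 0.012 m and distance of each of jar, block, driver from where it was at the start of the episode below 0.025 m); the robot touches nothing.
It fails at once if the pipe is lifted more than about 15 mm off the gutter's floor (z of pipe in the frame of gutter above 0.104 m or (z of pipe in the frame of gutter above 0.09 m and x of pipe in the frame of gutter below -0.02 m)).
It fails at once if the dowel is moved by more than 12 mm (distance of dowel from where it was at the start of the episode above 0.012 m).
It fails at once if the jar, block or screwdriver is moved by more than 25 mm (distance of any of jar, block, driver from where it was at the start of the episode above 0.025 m).
It also fails if it takes over 38 s, if anything falls off the work surface, if the arm or the gripper's body presses on something with over 40 N, if the wrist force passes 120 N, or if a joint passes its speed limit or range.

## Working session

There is one attempt and no reset: what is moved stays moved. The work goes in short steps, Python scripts to look and compute and a shell command to move; the robot and the scene stay as the last step left them, time stands still between calls to the robot, and variables do not carry over. Pictures are saved under pics/ and viewed, and the job is handed in when it is done.

```bash
mkdir -p pics; ls; python3 - <<'E'
from cell import *
import cv2
s=read_state();print(s['t'],s['position'],s['eef_rot'],s['grip_width'],s['force'])
for n in ['side','top']:
    im=camera(n);cv2.imwrite(f'pics/{n}0.png',im[:,:,::-1])
    print(n,calibration(n))
    for o in ['gutter','pipe','dowel','jar','block','driver']:
        for r in nets.regions_of(n,o): print(o,r['conf'],r['xy'],r['mask'].sum())
print(read_state()['t'])
E
```

```text
pics
0.0 [0.26762496 0.61947616 0.23057113] [-3.14045153e+00 -4.77467182e-05  2.73378823e+00] 0.0852940676515831 [ 0.86393919  0.28634406 -0.22860696]
side {'intrinsics': array([[509.76317786,   0.        , 279.37488504],
       [  0.        , 509.76317786, 212.10979196],
       [  0.        ,   0.        ,   1.        ]]), 'k1': -0.10505811196927932, 'rvec': array([ 0.0634199 , -2.73814006,  1.48299185]), 'tvec': array([0.49604743, 0.08561629, 1.23413855])}
pipe 0.93 [294.9, 247.7] 656
pipe 0.84 [295.0, 209.7] 316
pipe 0.83 [293.8, 302.7] 963
pipe 0.79 [340.7, 229.4] 607
pipe 0.72 [360.3, 295.6] 820
pipe 0.17 [248.2, 245.1] 4684
dowel 0.62 [296.7, 222.5] 413
jar 0.71 [303.8, 163.4] 657
block 0.72 [278.8, 349.6] 1729
block 0.4 [294.9, 246.8] 645
driver 0.65 [251.4, 165.9] 340
top {'intrinsics': array([[470.87667108,   0.        , 276.54259742],
       [  0.        , 470.87667108, 222.03112443],
       [  0.        ,   0.        ,   1.        ]]), 'k1': -0.1521334451728512, 'rvec': array([ 2.14730434, -2.17773241,  0.09348179]), 'tvec': array([0.0062257 , 0.52763748, 1.2608807 ])}
gutter 0.84 [252.2, 209.9] 4527
pipe 0.86 [200.7, 299.3] 475
pipe 0.86 [289.2, 290.2] 443
pipe 0.8 [311.1, 248.8] 448
pipe 0.75 [233.6, 249.8] 485
pipe 0.72 [190.2, 250.2] 429
dowel 0.84 [264.7, 246.7] 493
jar 0.74 [400.7, 252.1] 524
block 0.81 [142.2, 240.5] 661
driver 0.91 [409.2, 189.5] 396
0.7
```

View pics/side0.png

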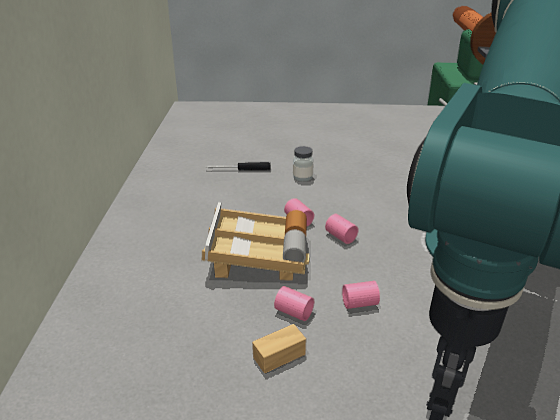

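View pics/top0.png

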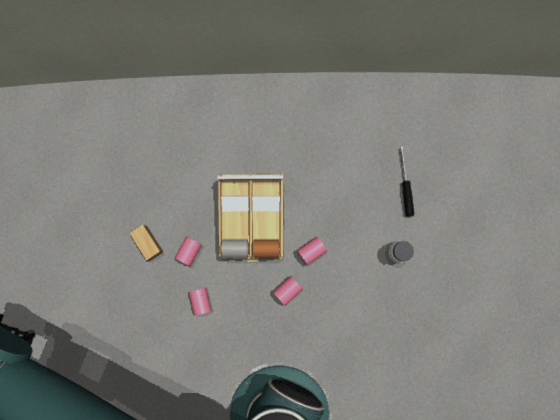

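```bash
python3 - <<'E'
import cv2
a=cv2.imread('pics/top0.png')[150:320,170:430]
cv2.imwrite('pics/top0c.png',cv2.resize(a,None,fx=3,fy=3,interpolation=cv2.INTER_CUBIC))
E
```

```text
(no output)
```

View pics/top0c.png

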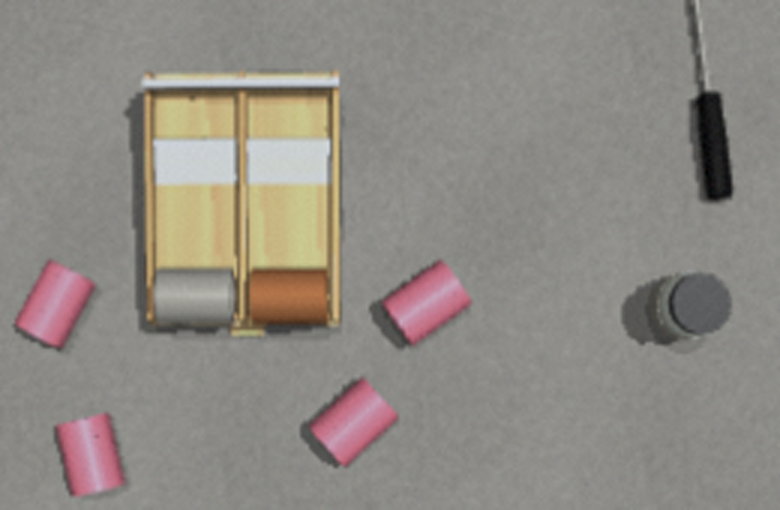

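```bash
cat > h.py <<'E'
from cell import *
import cv2, numpy as np
from scipy.optimize import least_squares
def proj(n,P,c=None):
    c=c or calibration(n);R=cv2.Rodrigues(c['rvec'])[0]
    p=np.atleast_2d(P)@R.T+c['tvec'];s=p[:,:2]/p[:,2:];r2=(s**2).sum(1,keepdims=True)
    s=s*(1+c['k1']*r2);K=c['intrinsics'];return s@K[:2,:2].T+K[:2,2]
fl=lambda x:.04+.123*(x+.1)
def g2w(p,P):
    P=np.atleast_2d(P);c,s=np.cos(p[2]),np.sin(p[2])
    return np.c_[p[0]+c*P[:,0]-s*P[:,1],p[1]+s*P[:,0]+c*P[:,1],P[:,2]]
E
python3 - <<'E'
from h import *
px=np.array([(153,184),(236,184),(155,140),(237,140),(247,184),(329,184),(247,140),(329,140)])/3+[170,150]-1/3
G=[]
for ys in ((.08,.003),(-.003,-.08)):
    for x,h in ((.014,0),(.053,.006)):
        for y in ys: G.append((x,y,fl(x)+h))
G=np.array(G)
r=least_squares(lambda p:(proj('top',g2w(p,G))-px).ravel(),[.6,0,0])
print(r.x,np.round(r.fun.reshape(-1,2),1))
p=r.x
pipe=[(-.087,.0415,.067)];print('pipe px',proj('top',g2w(p,pipe)),proj('side',g2w(p,pipe)), g2w(p,pipe))
for n in('top','side'):
    im=cv2.imread(f'pics/{n}0.png');im=cv2.resize(im,None,fx=3,fy=3)
    def line(a,b,col):
        q=proj(n,g2w(p,[a,b]))*3+1;cv2.line(im,*[tuple(int(v) for v in k) for k in q],col,1)
    for y in(-.086,0,.086): line((-.1,y,fl(-.1)+.018),(.098,y,fl(.098)+.018),(0,0,255))
    for x,h in((-.1,.006),(.014,0),(.053,.006),(.0937,.0)): line((x,-.08,fl(x)+h),(x,.08,fl(x)+h),(255,0,0))
    line((.0937,-.086,.099),(.0937,.086,.099),(255,0,255))
    for s in(1,-1): 
        for dx,dz in((0,.025),(-.025,0),(.025,0)): line((-.087+dx,s*.0415-.033,.067+dz),(-.087+dx,s*.0415+.033,.067+dz),(0,255,0))
    u,v=proj(n,[g2w(p,(0,0,.05))[0]])[0]*3
    u,v=int(u),int(v);cv2.imwrite(f'pics/{n}fit.png',im[v-200:v+250,u-250:u+250])
print(calibration('wrist')['tvec'],read_state()['t'])
E
```

```text
[ 0.54133352  0.06900395 -0.01931657] [[-0.1  0. ]
 [ 0.8  0.1]
 [-1.  -0.2]
 [ 0.3 -0.2]
 [-0.7  0.2]
 [ 0.7  0.3]
 [-0.8 -0.2]
 [ 0.7 -0.1]]
pipe px [[233.76463868 248.43766928]] [[295.5609021  248.51969108]] [[0.45515133 0.11217665 0.067     ]]
[-0.6750517  -0.03457245  0.37929134] 0.7
```

View pics/topfit.png

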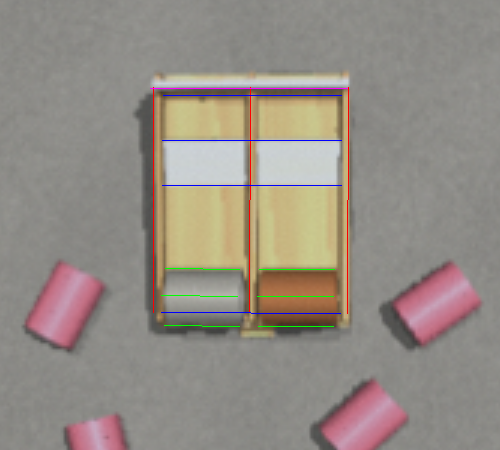

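View pics/sidefit.png

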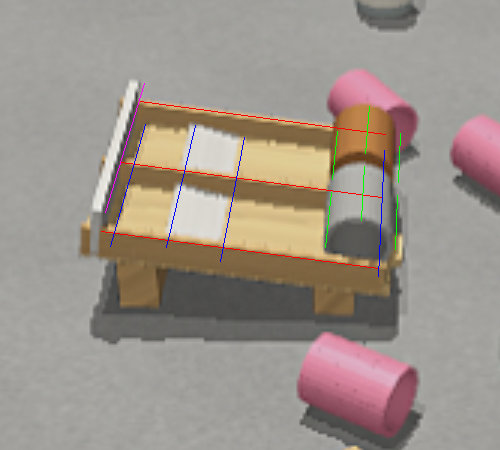

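```bash
cat >> h.py <<'E'
PG=np.array([0.54133,0.06900,-0.01932])
def tcpg(v=None):
    s=read_state();d=s['position'][:2]-PG[:2];c,si=np.cos(PG[2]),np.sin(PG[2])
    q=np.r_[c*d[0]+si*d[1],-si*d[0]+c*d[1],s['position'][2]]*1000
    print('t',round(s['t'],2),'tcp gutter mm',np.round(q,1),'rpy',np.round(s['eef_rot'],3),'yaw err deg',np.degrees((s['eef_rot'][2]-(np.pi+PG[2])+np.pi)%(2*np.pi)-np.pi).round(2),'F',np.round(s['force'],2),'w',s['grip_width'].round(4))
E
python3 -m handwheel '[{"gripper":0.2,"rz":-0.9},{"gripper":0.2,"rz":-0.9},{"gripper":0.2,"rz":-0.9},{"gripper":0.2,"rz":-0.9},{"gripper":0.2,"rz":-0.86}]'; python3 -c "from h import *;tcpg()"
```

```text
schema error: expected keys gripper, dx, dy, dz, rx, ry, rz
Traceback (most recent call last):
  File "h.py", line 16, in tcpg
    print('t',round(s['t'],2),'tcp gutter mm',np.round(q,1),'rpy',np.round(s['eef_rot'],3),'yaw err deg',np.degrees((s['eef_rot'][2]-(np.pi+PG[2])+np.pi)%(2*np.pi)-np.pi).round(2),'F',np.round(s['force'],2),'w',s['grip_width'].round(4))
                                                                                                                                                                                                                   ^^^^^^^^^^^^^^^^^^^^^
AttributeError: 'float' object has no attribute 'round'
```

```bash
sed -i "s/s\['grip_width'\].round(4)/round(s['grip_width'],4)/" h.py
python3 -m handwheel '[{"gripper":0.2,"dx":0,"dy":0,"dz":0,"rx":0,"ry":0,"rz":-0.9},{"gripper":0.2,"dx":0,"dy":0,"dz":0,"rx":0,"ry":0,"rz":-0.9},{"gripper":0.2,"dx":0,"dy":0,"dz":0,"rx":0,"ry":0,"rz":-0.9},{"gripper":0.2,"dx":0,"dy":0,"dz":0,"rx":0,"ry":0,"rz":-0.9},{"gripper":0.2,"dx":0,"dy":0,"dz":0,"rx":0,"ry":0,"rz":-0.86}]'; python3 -c "from h import *;tcpg()"
```

```text
t: 1.12
position: [0.2677, 0.6196, 0.2313]
eef_rot: [-3.142, -0.0, 3.127]
force: [-0.7, -0.5, 0.0]
grip_width: 0.0342
t 1.12 tcp gutter mm [-284.2  545.2  231.3] rpy [-3.142 -0.     3.127] yaw err deg 0.27 F [-0.67 -0.45  0.03] w 0.0342
```

```bash

python3 -m handwheel '[{"gripper":0.3,"dx":-0.23,"dy":-0.45,"dz":0,"rx":0,"ry":0,"rz":0},{"gripper":0.3,"dx":-0.23,"dy":-0.9,"dz":0,"rx":0,"ry":0,"rz":0},{"gripper":0.3,"dx":-0.23,"dy":-0.9,"dz":0,"rx":0,"ry":0,"rz":0},{"gripper":0.3,"dx":-0.23,"dy":-0.9,"dz":0,"rx":0,"ry":0,"rz":0},{"gripper":0.3,"dx":-0.23,"dy":-0.9,"dz":0,"rx":0,"ry":0,"rz":0}]'
python3 -m handwheel '[{"gripper":0.3,"dx":-0.23,"dy":-0.9,"dz":0,"rx":0,"ry":0,"rz":0},{"gripper":0.3,"dx":-0.23,"dy":-0.9,"dz":0,"rx":0,"ry":0,"rz":0},{"gripper":0.3,"dx":-0.23,"dy":-0.9,"dz":0,"rx":0,"ry":0,"rz":0},{"gripper":0.3,"dx":-0.23,"dy":-0.9,"dz":0,"rx":0,"ry":0,"rz":0},{"gripper":0.3,"dx":-0.23,"dy":-0.9,"dz":0,"rx":0,"ry":0,"rz":0}]'; python3 -c "from h import *;tcpg()"
```

```text
t: 1.53
position: [0.3107, 0.4552, 0.2311]
eef_rot: [-3.142, 0.0, 3.123]
force: [0.5, 0.1, 1.3]
grip_width: 0.0299
t: 1.95
position: [0.3532, 0.2744, 0.2314]
eef_rot: [3.141, 0.001, 3.123]
force: [-0.0, -0.9, -0.2]
grip_width: 0.0302
t 1.95 tcp gutter mm [-192.1  201.7  231.4] rpy [3.141e+00 1.000e-03 3.123e+00] yaw err deg 0.07 F [-0.03 -0.91 -0.23] w 0.0302
```

```bash

python3 -m handwheel '[{"gripper":0.3,"dx":-0.23,"dy":-0.9,"dz":0,"rx":0,"ry":0,"rz":0},{"gripper":0.3,"dx":-0.23,"dy":-0.9,"dz":0,"rx":0,"ry":0,"rz":0},{"gripper":0.3,"dx":-0.23,"dy":-0.9,"dz":0,"rx":0,"ry":0,"rz":0},{"gripper":0.3,"dx":-0.1,"dy":-0.9,"dz":0,"rx":0,"ry":0,"rz":0},{"gripper":0.3,"dx":0,"dy":0,"dz":0,"rx":0,"ry":0,"rz":0}]'
python3 -c "from h import *;tcpg()"
```

```text
t: 2.37
position: [0.3828, 0.1268, 0.2317]
eef_rot: [-3.141, 0.001, 3.118]
force: [-1.1, 1.0, 0.5]
grip_width: 0.0297
t 2.37 tcp gutter mm [-159.7   54.7  231.7] rpy [-3.141e+00  1.000e-03  3.118e+00] yaw err deg -0.24 F [-1.11  0.95  0.46] w 0.0297
```

```bash

python3 -m handwheel '[{"gripper":0.3,"dx":0,"dy":0,"dz":0.8,"rx":0,"ry":0,"rz":0},{"gripper":0.3,"dx":0,"dy":0,"dz":0.8,"rx":0,"ry":0,"rz":0},{"gripper":0.3,"dx":0,"dy":0,"dz":0.8,"rx":0,"ry":0,"rz":0},{"gripper":0.3,"dx":0,"dy":0,"dz":0,"rx":0,"ry":0,"rz":0},{"gripper":0.3,"dx":0,"dy":0,"dz":0,"rx":0,"ry":0,"rz":0}]'
python3 - <<'E'
from h import *
tcpg()
im=camera('side');cv2.imwrite('pics/s1.png',cv2.resize(im[150:320,180:440,::-1],None,fx=3,fy=3))
im=camera('top');cv2.imwrite('pics/t1.png',cv2.resize(im[150:320,170:430,::-1],None,fx=3,fy=3))
E
```

```text
t: 2.78
position: [0.3817, 0.1314, 0.1351]
eef_rot: [-3.141, -0.002, 3.123]
force: [1.0, -0.2, 0.2]
grip_width: 0.0297
t 2.78 tcp gutter mm [-160.8   59.3  135.1] rpy [-3.141e+00 -2.000e-03  3.123e+00] yaw err deg 0.05 F [ 0.95 -0.24  0.16] w 0.0297
```

View pics/s1.png

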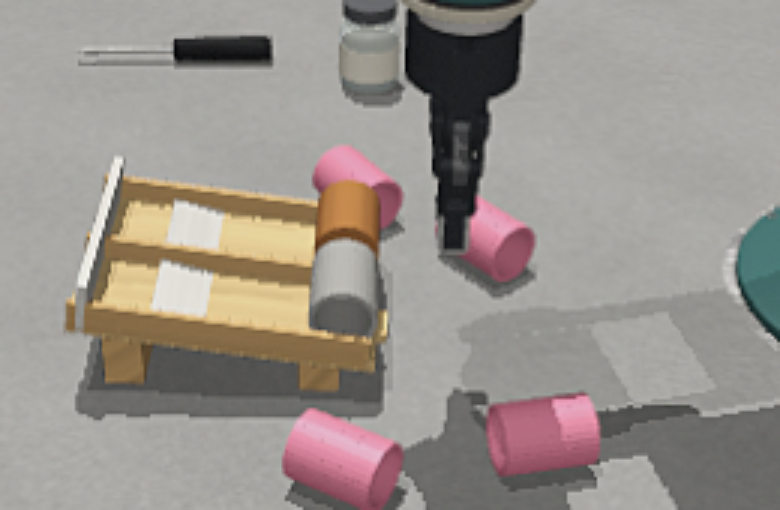

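View pics/t1.png

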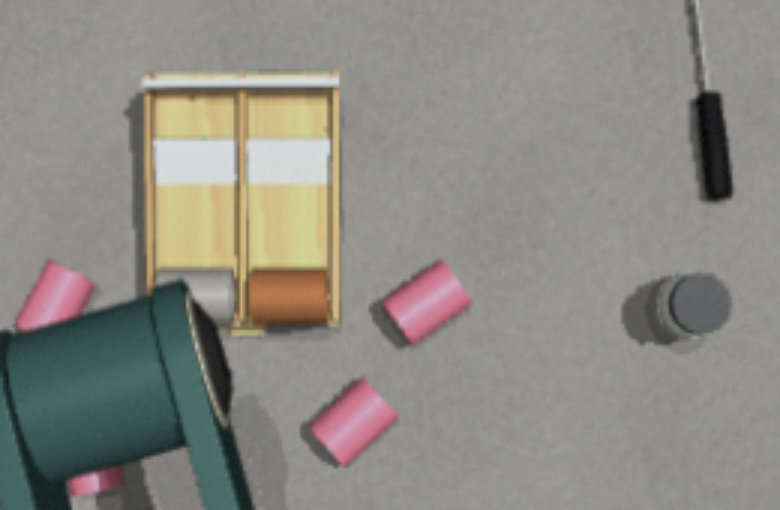

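```bash

python3 -m handwheel '[{"gripper":0.3,"dx":0,"dy":-0.45,"dz":0.3,"rx":0,"ry":0,"rz":0},{"gripper":0.3,"dx":0,"dy":0,"dz":0.7,"rx":0,"ry":0,"rz":0},{"gripper":0.3,"dx":0,"dy":0,"dz":0.7,"rx":0,"ry":0,"rz":0},{"gripper":0.3,"dx":0,"dy":0,"dz":0.2,"rx":0,"ry":0,"rz":0},{"gripper":0.3,"dx":0,"dy":0,"dz":0,"rx":0,"ry":0,"rz":0}]'
python3 -m handwheel '[{"gripper":0.3,"dx":-0.2,"dy":0,"dz":0,"rx":0,"ry":0,"rz":0},{"gripper":0.3,"dx":-0.2,"dy":0,"dz":0,"rx":0,"ry":0,"rz":0},{"gripper":0.3,"dx":-0.2,"dy":0,"dz":0,"rx":0,"ry":0,"rz":0},{"gripper":0.3,"dx":0,"dy":0,"dz":0,"rx":0,"ry":0,"rz":0}]'
python3 - <<'E'
from h import *
tcpg()
im=camera('side');cv2.imwrite('pics/s2.png',cv2.resize(im[150:320,180:440,::-1],None,fx=3,fy=3))
E
```

```text
t: 3.3
position: [0.3817, 0.1135, 0.0592]
eef_rot: [-3.141, -0.001, 3.123]
force: [0.1, -0.3, 0.5]
grip_width: 0.0298
t: 3.63
position: [0.408, 0.1131, 0.0606]
eef_rot: [3.141, 0.002, 3.123]
force: [-0.2, 0.2, 0.2]
grip_width: 0.0299
t 3.63 tcp gutter mm [-134.2   41.5   60.6] rpy [3.141e+00 2.000e-03 3.123e+00] yaw err deg 0.03 F [-0.2   0.2   0.17] w 0.0299
```

View pics/s2.png

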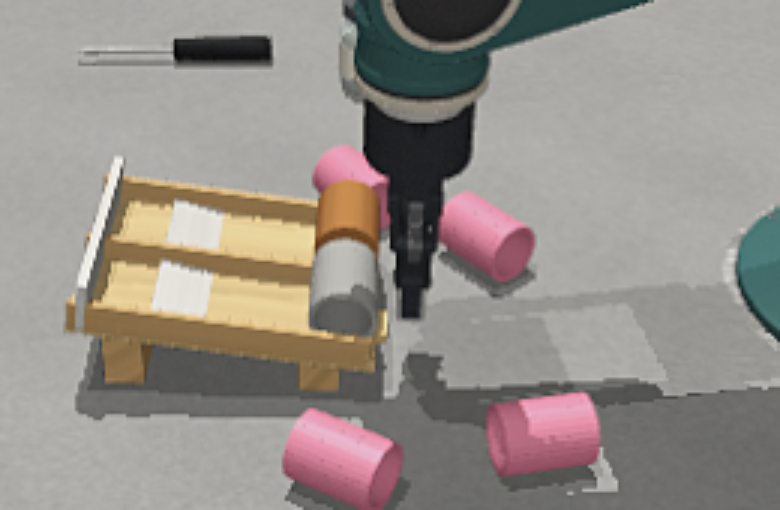

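```bash

python3 -m handwheel '[{"gripper":0.3,"dx":-0.12,"dy":0,"dz":0.02,"rx":0,"ry":0,"rz":0},{"gripper":0.3,"dx":-0.12,"dy":0,"dz":0,"rx":0,"ry":0,"rz":0},{"gripper":0.3,"dx":-0.12,"dy":0,"dz":-0.015,"rx":0,"ry":0,"rz":0},{"gripper":0.3,"dx":-0.12,"dy":0,"dz":-0.015,"rx":0,"ry":0,"rz":0},{"gripper":0.3,"dx":-0.12,"dy":0,"dz":-0.015,"rx":0,"ry":0,"rz":0}]'
python3 -m handwheel '[{"gripper":0.3,"dx":-0.12,"dy":0,"dz":-0.015,"rx":0,"ry":0,"rz":0},{"gripper":0.3,"dx":-0.12,"dy":0,"dz":-0.015,"rx":0,"ry":0,"rz":0},{"gripper":0.3,"dx":-0.12,"dy":0,"dz":-0.015,"rx":0,"ry":0,"rz":0},{"gripper":0.3,"dx":-0.12,"dy":0,"dz":-0.015,"rx":0,"ry":0,"rz":0},{"gripper":0.3,"dx":-0.12,"dy":0,"dz":-0.015,"rx":0,"ry":0,"rz":0}]'
python3 - <<'E'
from h import *
tcpg()
im=camera('side');cv2.imwrite('pics/s3.png',cv2.resize(im[150:320,180:440,::-1],None,fx=3,fy=3))
E
```

```text
t: 4.1
position: [0.4303, 0.1125, 0.0604]
eef_rot: [-3.142, -0.0, 3.123]
force: [-1.2, 0.2, 1.0]
grip_width: 0.03
t: 4.52
position: [0.4544, 0.1121, 0.0633]
eef_rot: [-3.142, -0.0, 3.123]
force: [-2.1, 0.1, 0.3]
grip_width: 0.0298
t 4.52 tcp gutter mm [-87.8  41.4  63.3] rpy [-3.142 -0.     3.123] yaw err deg 0.04 F [-2.07  0.07  0.33] w 0.0298
```

View pics/s3.png

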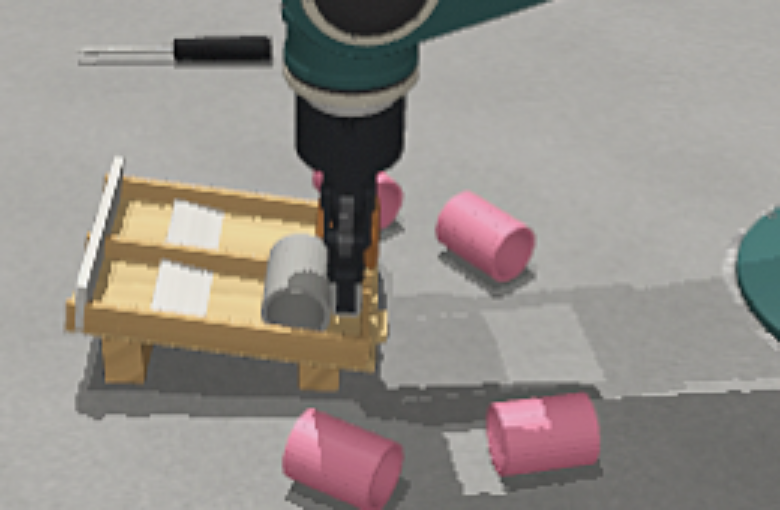

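```bash

for i in 1; do :; done
python3 -m handwheel '[{"gripper":0.3,"dx":-0.12,"dy":0,"dz":-0.015,"rx":0,"ry":0,"rz":0},{"gripper":0.3,"dx":-0.12,"dy":0,"dz":-0.015,"rx":0,"ry":0,"rz":0},{"gripper":0.3,"dx":-0.12,"dy":0,"dz":-0.015,"rx":0,"ry":0,"rz":0},{"gripper":0.3,"dx":-0.12,"dy":0,"dz":-0.015,"rx":0,"ry":0,"rz":0},{"gripper":0.3,"dx":-0.12,"dy":0,"dz":-0.015,"rx":0,"ry":0,"rz":0}]'
python3 -m handwheel '[{"gripper":0.3,"dx":-0.12,"dy":0,"dz":-0.015,"rx":0,"ry":0,"rz":0},{"gripper":0.3,"dx":-0.12,"dy":0,"dz":-0.015,"rx":0,"ry":0,"rz":0},{"gripper":0.3,"dx":-0.12,"dy":0,"dz":-0.015,"rx":0,"ry":0,"rz":0},{"gripper":0.3,"dx":-0.12,"dy":0,"dz":-0.015,"rx":0,"ry":0,"rz":0},{"gripper":0.3,"dx":-0.12,"dy":0,"dz":-0.015,"rx":0,"ry":0,"rz":0}]'
python3 - <<'E'
from h import *
tcpg()
im=camera('side');cv2.imwrite('pics/s4.png',cv2.resize(im[150:320,180:440,::-1],None,fx=3,fy=3))
E
```

```text
t: 4.98
position: [0.4784, 0.1116, 0.0664]
eef_rot: [3.142, 0.0, 3.123]
force: [-1.1, -0.0, 0.3]
grip_width: 0.03
t: 5.4
position: [0.5024, 0.1112, 0.0693]
eef_rot: [3.142, -0.0, 3.123]
force: [-1.4, -0.5, 0.5]
grip_width: 0.0302
t 5.4 tcp gutter mm [-39.8  41.4  69.3] rpy [ 3.142 -0.     3.123] yaw err deg 0.04 F [-1.4  -0.54  0.52] w 0.0302
```

View pics/s4.png

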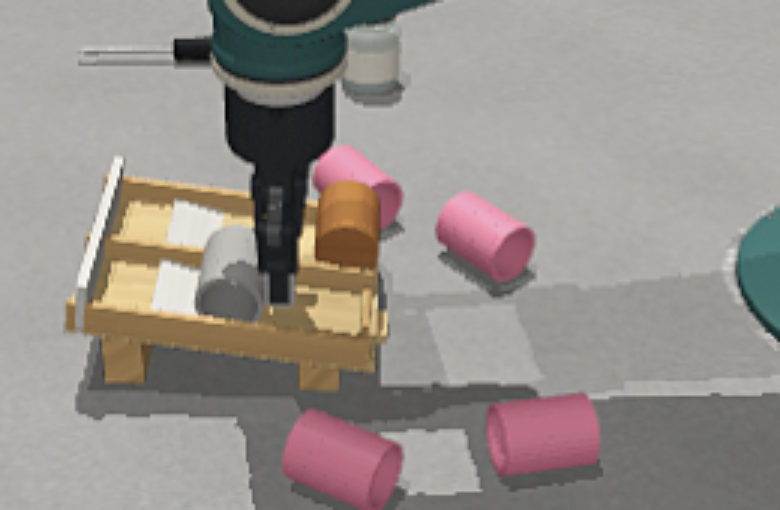

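```bash

python3 -m handwheel '[{"gripper":0.3,"dx":-0.12,"dy":0,"dz":-0.02,"rx":0,"ry":0,"rz":0},{"gripper":0.3,"dx":-0.12,"dy":0,"dz":-0.02,"rx":0,"ry":0,"rz":0},{"gripper":0.3,"dx":-0.12,"dy":0,"dz":-0.02,"rx":0,"ry":0,"rz":0},{"gripper":0.3,"dx":-0.12,"dy":0,"dz":-0.02,"rx":0,"ry":0,"rz":0},{"gripper":0.3,"dx":-0.12,"dy":0,"dz":-0.02,"rx":0,"ry":0,"rz":0}]'
python3 -m handwheel '[{"gripper":0.3,"dx":-0.12,"dy":0,"dz":-0.02,"rx":0,"ry":0,"rz":0},{"gripper":0.3,"dx":-0.12,"dy":0,"dz":-0.02,"rx":0,"ry":0,"rz":0},{"gripper":0.3,"dx":-0.12,"dy":0,"dz":-0.02,"rx":0,"ry":0,"rz":0},{"gripper":0.3,"dx":-0.12,"dy":0,"dz":-0.02,"rx":0,"ry":0,"rz":0},{"gripper":0.3,"dx":-0.12,"dy":0,"dz":-0.02,"rx":0,"ry":0,"rz":0}]'
python3 - <<'E'
from h import *
tcpg()
im=camera('side');cv2.imwrite('pics/s5.png',cv2.resize(im[150:320,180:440,::-1],None,fx=3,fy=3))
E
```

```text
t: 5.87
position: [0.5262, 0.1108, 0.0734]
eef_rot: [-3.142, -0.0, 3.123]
force: [-3.9, -0.0, 2.1]
grip_width: 0.03
t: 6.28
position: [0.5504, 0.1103, 0.0773]
eef_rot: [-3.142, -0.0, 3.123]
force: [-4.5, 0.0, 2.0]
grip_width: 0.03
t 6.28 tcp gutter mm [ 8.2 41.5 77.3] rpy [-3.142 -0.     3.123] yaw err deg 0.04 F [-4.54  0.05  2.  ] w 0.03
```

View pics/s5.png

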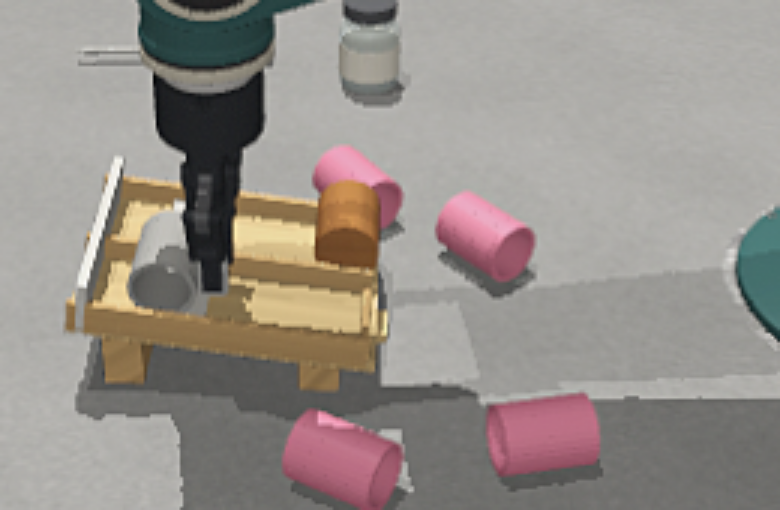

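```bash

python3 -m handwheel '[{"gripper":0.3,"dx":-0.09,"dy":0,"dz":-0.015,"rx":0,"ry":0,"rz":0},{"gripper":0.3,"dx":-0.09,"dy":0,"dz":-0.015,"rx":0,"ry":0,"rz":0},{"gripper":0.3,"dx":-0.09,"dy":0,"dz":-0.01,"rx":0,"ry":0,"rz":0},{"gripper":0.3,"dx":-0.08,"dy":0,"dz":0,"rx":0,"ry":0,"rz":0}]'
python3 - <<'E'
from h import *
tcpg()
im=camera('side');cv2.imwrite('pics/s6.png',cv2.resize(im[150:320,180:440,::-1],None,fx=3,fy=3))
E
```

```text
t: 6.67
position: [0.5645, 0.11, 0.079]
eef_rot: [3.142, 0.001, 3.123]
force: [0.4, -0.6, -0.1]
grip_width: 0.0303
t 6.67 tcp gutter mm [22.4 41.5 79. ] rpy [3.142e+00 1.000e-03 3.123e+00] yaw err deg 0.04 F [ 0.36 -0.63 -0.05] w 0.0303
```

View pics/s6.png

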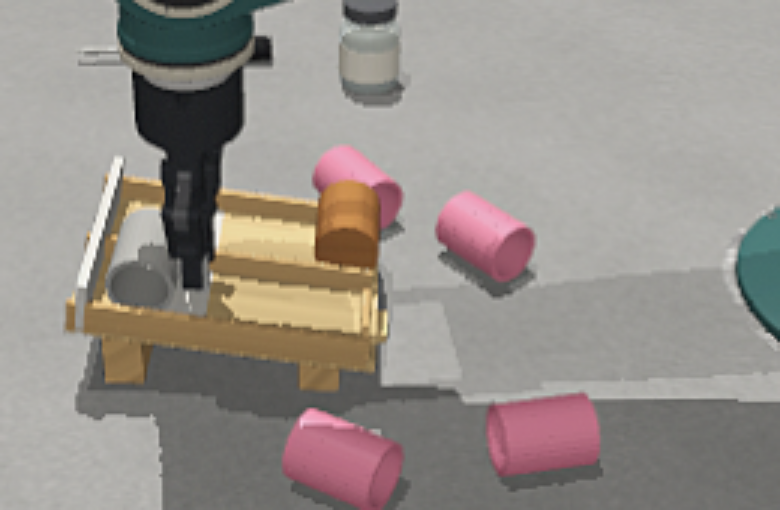

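Force fell to zero and the pipe (≈(140,280) in the crop) lies in the pocket near the stop. Back off, then up.

```bash

python3 -m handwheel '[{"gripper":0.3,"dx":0.2,"dy":0,"dz":0,"rx":0,"ry":0,"rz":0},{"gripper":0.3,"dx":0.5,"dy":0,"dz":-0.1,"rx":0,"ry":0,"rz":0},{"gripper":0.3,"dx":0.3,"dy":0,"dz":-0.5,"rx":0,"ry":0,"rz":0},{"gripper":0.3,"dx":0,"dy":0,"dz":-0.8,"rx":0,"ry":0,"rz":0},{"gripper":0.3,"dx":0,"dy":0,"dz":-0.8,"rx":0,"ry":0,"rz":0}]'
python3 -m handwheel '[{"gripper":0.3,"dx":0.6,"dy":0,"dz":-0.7,"rx":0,"ry":0,"rz":0},{"gripper":0.3,"dx":0.7,"dy":0,"dz":-0.6,"rx":0,"ry":0,"rz":0},{"gripper":0.3,"dx":0.8,"dy":0,"dz":0,"rx":0,"ry":0,"rz":0},{"gripper":0.3,"dx":0.8,"dy":0.4,"dz":0,"rx":0,"ry":0,"rz":0},{"gripper":0.3,"dx":0.5,"dy":0.8,"dz":0,"rx":0,"ry":0,"rz":0}]'
python3 -m handwheel '[{"gripper":0.3,"dx":0,"dy":0.9,"dz":0,"rx":0,"ry":0,"rz":0},{"gripper":0.3,"dx":0,"dy":0.9,"dz":0,"rx":0,"ry":0,"rz":0},{"gripper":0.3,"dx":0,"dy":0.9,"dz":0,"rx":0,"ry":0,"rz":0},{"gripper":0.3,"dx":0,"dy":0.4,"dz":0,"rx":0,"ry":0,"rz":0},{"gripper":0.3,"dx":0,"dy":0,"dz":0,"rx":0,"ry":0,"rz":0}]'
python3 - <<'E'
from h import *
tcpg()
ref={n:cv2.imread(f'pics/{n}0.png') for n in('side','top')}
for n in('side','top'):
    im=camera(n);x=slice(180,440) if n=='side' else slice(170,430)
    cv2.imwrite(f'pics/{n}7.png',cv2.resize(im[150:320,x,::-1],None,fx=3,fy=3))
    print(n,proj(n,g2w(PG,[(.0685,.0415,.086)])))
    for o in ['pipe','dowel','jar','block','driver']:
        for r in nets.regions_of(n,o): print(o,r['conf'],r['xy'],r['mask'].sum())
E
```

```text
t: 7.13
position: [0.5222, 0.1108, 0.1673]
eef_rot: [-3.141, -0.001, 3.123]
force: [-0.0, 0.2, -0.2]
grip_width: 0.0295
t: 7.55
position: [0.3865, 0.1599, 0.2194]
eef_rot: [3.141, 0.002, 3.12]
force: [0.4, 0.3, 0.1]
grip_width: 0.03
t: 7.97
position: [0.3901, 0.2878, 0.2183]
eef_rot: [3.142, -0.001, 3.126]
force: [0.2, -0.7, -0.7]
grip_width: 0.0297
t 7.97 tcp gutter mm [-155.4  215.8  218.3] rpy [ 3.142e+00 -1.000e-03  3.126e+00] yaw err deg 0.21 F [ 0.23 -0.75 -0.66] w 0.0297
side [[225.15822785 238.94564583]]
pipe 0.95 [295.1, 304.4] 925
pipe 0.91 [363.9, 292.8] 847
pipe 0.76 [225.6, 238.6] 675
pipe 0.7 [296.1, 209.3] 370
pipe 0.69 [348.5, 234.1] 332
dowel 0.82 [299.0, 226.7] 579
jar 0.64 [303.4, 161.4] 668
driver 0.89 [252.5, 167.5] 261
top [[233.90993604 189.0735246 ]]
pipe 0.89 [191.5, 251.4] 448
pipe 0.79 [199.7, 300.2] 446
pipe 0.62 [312.6, 250.3] 439
pipe 0.6 [234.2, 189.5] 470
pipe 0.57 [289.9, 291.3] 492
dowel 0.61 [264.9, 245.5] 447
dowel 0.48 [248.0, 218.6] 4294
dowel 0.46 [233.6, 191.2] 548
jar 0.89 [398.8, 249.8] 524
block 0.7 [147.2, 239.2] 471
driver 0.84 [410.3, 190.8] 391
```

View pics/side7.png

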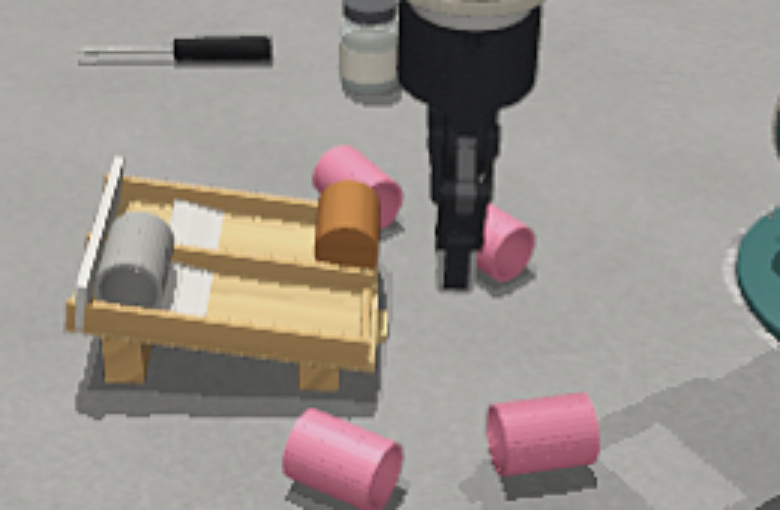

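View pics/top7.png

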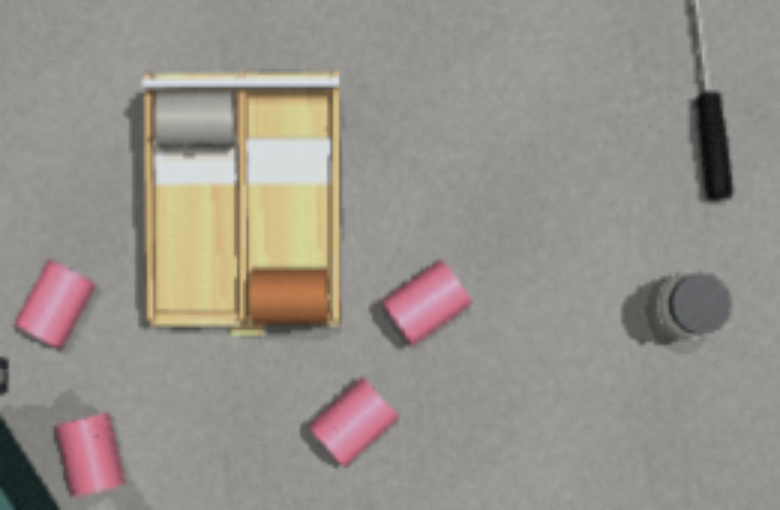

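The pipe is square in the pocket: side (225.6,238.6) and top (234.2,189.5), within 0.5 px of where it should be. The dowel, jar and screwdriver haven't moved, and the arm is clear of everything.

```bash
python3 -c "
from cell import *
s=read_state();print(s['qvel'],s['t']);print(job.close_job())"
```

```text
[ 3.62307786e-03  2.53884630e-03 -3.26857286e-03  2.66458923e-04
  9.60440287e-05  9.62364330e-04] 8.5667
the job is handed in; nothing more can be done
None
```

The steel pipe now rests in the pocket against the top stop, and I've handed the job in at about 8.6 s of the 38 s allowed. I pushed it up its own lane with the half-closed fingertips, touching it at about axis height. At the crest the push force dropped from about 4.5 N to zero as the pipe fell into the pocket. I then backed the gripper off and moved it clear.

**Last checks:**
- **Pipe:** in both cameras it sits within about 0.5 px (roughly 1 mm) of where a part in the pocket should appear. It looks square across the lane and stayed put once released.
- **Dowel, jar, screwdriver:** they look unmoved in the pictures. The network positions shifted only 1–2 px, except the dowel in the side view. There the pipe no longer hides part of it, so the centre of what is visible moved about 5 px.
- **Block:** this check is incomplete. The network missed it in the last side picture. In the top picture its visible area was smaller and its centre shifted about 5 px, probably because the arm partly hid it. I didn't look at the block itself again, but the arm only passed high over that area.
- **Network error:** in the last top picture it also labelled the pipe and the gutter as "dowel", with low confidence. The picture clearly shows they are not.

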